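# Set the roller gap of a dough sheeter with its spring-pin lever

### The job

Set the dough sheeter's roller gap to the hole that the upright pointer on its hood calls for (left pointer place: left hole, middle: middle, right: right). First take the spice jar away from in front of the machine and stand it upright elsewhere on the worktop, and swing the wire guard towards you past its balance point so that it falls open and stays down by itself; then pull the spring knob out, carry the lever over to that hole and let the pin snap fully in. Leave the other things standing where they are.

Things in the scene. Friction and masses are not known exactly. Their poses are not given: they have to be found in the camera images.
- machine: White dough sheeter, fixed, 200 mm wide (y). Origin on the worktop under it; x to its back, y to its left (seen from the robot), z up. Front panel rises at 25 deg from x -75, z 45 mm to x 30, z 94. Behind it a tower (x 28 to 80); a hood (x 0 to 80, z 200 to 235) overhangs the panel: no room for an upright hand over the knob, but for one tilted 25 to 45 deg, coming from the front and above.
- pivot (a point): Pivot of the lever, on the surface of the sloped panel, 22 mm up the slope from its lower edge. Axes: z out of the panel (25 deg from vertical, leaning to the machine's front): the direction in which the knob is pulled; x up the slope; y to the machine's left.
- lever (a joint): Angle of the steel lever (70 mm from pivot to pin, 12 mm wide, top 25 mm off the panel) about the pivot's z: 0 = straight up the slope, positive = turned to the machine's left. Holes at 0.56 (left), 0.20 (middle), -0.16 (right). It starts with the pin in the long parking slot at the right (-0.72 to -0.52). Range -0.74 to 0.68; friction about 1 N at the knob; stays where put.
- plunger (a joint): How far the spring pin is pulled out along the pivot's z (m): 0 = fully in, at most 0.016. It clears the plate beyond 0.010 (pull 13 mm while swinging). The spring pulls back with 4 N at 0, 8 N at 0.016. Let go between holes, the pin rests on the plate at 0.010. In a hole the lever has 2 mm play each way.
- knob_mid (a point): Middle of the black round knob of the pin, 28 mm in diameter, 24 mm tall along the pivot's z, centred 40 mm off the panel when the pin is in. It spins freely on its stem, so the hand need not turn with the lever. The steel sector plate under it is 14 mm high off the panel.
- hole_left (a point): Mouth of the left index hole (11 mm wide), in the top of the sector plate, 70 mm from the pivot and 14 mm off the panel; the knob's middle stands 26 mm above it along the pivot's z when the pin is in it. Same axes as pivot.
- hole_mid (a point): The same for the middle hole.
- hole_right (a point): The same for the right hole, the one next to the parking slot.
- marker: Upright steel pointer (12 mm wide, 34 tall, diamond-shaped head) fixed on the front edge of the hood in one of three places: left (machine y +50 mm), middle (0) or right (-50). The other two places carry low round studs (10 mm across, 5 high). Its place tells the hole to use. Origin: middle of its foot.
- guard (a joint): Angle of the wire guard (150 mm wide, 125 long, 0.25 kg) about its hinge: 0 = closed, leaning back over the lever at 55 deg to the worktop; grows as its free edge swings to the front. Balance at about 0.56; beyond, it falls by itself, damped, to its stop at 2.18: level, 55 mm above the worktop, reaching 125 mm forward of the hinge.
- guard_hinge (a point): Middle of the guard's hinge line, which runs along the machine's y at x -95, z 55. Machine's axes.
- guard_ball (a point): Centre of the guard's black ball handle, 22 mm in diameter, on a stem 28 mm out of the guard's outer face, 112 mm up from the hinge line. Machine's axes while closed. It moves on an arc of 115 mm about the hinge. Past the balance point, open the hand and draw it straight up, and the guard falls.
- spice_jar: Round spice jar with a dark cap, 44 mm in diameter, 96 mm tall, 0.11 kg, standing in front of the machine where the guard comes down. Origin: middle of its foot.
- tall_bottle: Bystander: glass bottle, 59 mm in diameter, 203 mm tall. Origin: middle of its foot.
- slim_jar: Bystander: slim tall glass jar, 47 mm in diameter, 170 mm tall. Origin: middle of its foot.
- tin: Bystander: food tin, 75 mm in diameter, 58 mm tall. Origin: middle of its foot.
- shaker: Bystander: small shaker with a grey top, 44 mm in diameter, 90 mm tall. Origin: middle of its foot.
There are look-alikes about, which are no part of the job. Leave any orange or turquoise look-alike of the spice_jar alone.

How it is judged:
By the outcome, as a careful person would: the job done as asked, in the order asked, and still so for the second after the job is handed in, with the robot touching nothing.
It also fails if it takes over 61 s, if anything falls off the work surface, if the arm or the gripper's body presses on something with over 40 N, if the wrist force passes 120 N, or if a joint passes its speed limit or range.

### The arm

A 6-joint arm with a two-finger parallel gripper is mounted at the origin on a cart in front of the work surface, level with it; the furniture and walls round the work are solid. World frame = base frame: x ahead of the robot, y to its left, z up, the work surface at z = 0. Lengths are in m, angles in degrees, forces in N, time in s.
With the tool pointing down it reaches from about 0.25 to 0.725 m from the base axis. Payload 9.7 kg.
Tool frame: the origin (TCP) lies on the centre line of the jaws, within the pads' length; the fingertips stand 17 mm ahead of it and the grasp point (between the pads) lies 2 mm behind it (bot.tip_extent is the distance from the TCP to the fingertips, in m); z points along the fingers, y is the line along which they close (so a half turn about z gives the same grasp; the last joint's range is limited). The gripper opens to 85 mm and grips with 20 to 120 N. Pads are 22 mm wide; open, the fingers measure 114 mm over their backs; the gripper's body (76 mm by 85 mm) begins 54 mm behind the grasp point. The pads swing forward as they close: fully open they stand 13 mm farther back than shut.
Start: joints at [-72.594, 4.979, 10.078, 95.1, 0, 90], TCP at [0.165, -0.525, 0.248] pointing down, gripper open.
Joint ranges: [-179.16, 179.16], [-48.56, 103.87], [-65.8, 70.77], [-126.05, 130.52], [-82.76, 87.17], [-180, 180]. Speed limits (degrees/s): [127.2, 127.2, 147.25, 180, 180, 180].

### API

Orientations are given as [roll, pitch, yaw] about the fixed x, y, z axes, in that order (R = Rz(yaw) Ry(pitch) Rx(roll)).
In Python, from workcell import bot gives the robot as it stands.
- The arm moves only by the tool carry_out, never from a script. Its argument "moves" is text: rows parted by semicolons, each of 7 numbers parted by spaces: the shift along the tool's x, y, z in mm, then the turn, a rotation vector about the tool's x, y, z in degrees, then the finger opening in mm, from 0 to 85.4. A call has 1 to 20 rows; each row is the pose to reach, as a shift and turn from the pose commanded when the call began, along the tool's axes at that moment; what a row does not reach only later rows make up. A row lasts 1/10 s, in which the tool goes at most 50 mm and 8.59 degrees, less where a joint would pass 70% of its speed; a pose out of reach is approached as far as the arm can. A call with a gripper value outside its range is refused whole. The fingers move at their own pace and stop on an object; "force" is the grip in N (left out, the last holds). Time passes only in rows, so rows that repeat a pose let the fingers close. It gives the time, the measured TCP pose, the force, the opening and the grip force at its end, in the units of the state.
- bot.get_obs(): the state, without advancing time (a new reading comes with each control period).
- bot.camera(name): name is "side" or "top" or "wrist"; returns a dict with "img" (384x512x3 uint8, red, green, blue), "mtx" (3x3 intrinsics, pixels), "k1" (the pictures are not rectified: a ray, as slopes to the right and down, at radius r is drawn at 1 + k1 r^2 times it, then the intrinsics apply), "position" and "orientation" of the camera in the world; the wrist camera has in their place "mount" (4x4, takes a point from camera to tool coordinates, whose origin is the TCP and whose axes are the flange's). Camera axes: x right, y up, looking along -z (the intrinsics and any distortion apply to the point x, -y, -z); pixel columns grow to the right and rows downward; lengths in m; the calibration is good to about 2 mm. A picture is of the moment at which its call begins: read the wrist's pose just before it. There is no depth.
- bot.job_done(): hands the job in; it is judged then, once.
The state is a dict: "time": time; "q": joint angles; "qd": joint speeds; "joint_efforts": joint torques, N m; "ee_pos": TCP position; "tcp_rot": TCP orientation; "wrist_force": force on the tool from outside, world axes, zero at the start; "torque": the same for the moment, N m; "opening": finger opening in m; "grasp_force": force on a finger pad.
Only numpy, scipy, OpenCV 4.12 (cv2) and the standard library are available. Lean on these libraries where they do the work, as an engineer would, in place of code of your own. Each camera call takes 0.05 s, during which the arm holds its last target. There are 200 camera calls.

## Working session

There is one attempt and no reset: what is moved stays moved. The work goes in short steps, Python scripts to look and compute and a tool call to move; the robot and the scene stay as the last step left them, time stands still between calls to the robot, and variables do not carry over. Pictures are saved under pics/ and viewed, at most 10 in all, crops included, and the job is handed in when it is done.

Besides the shell and the picture viewer there is one more tool, called after "Emit:" as name(argument=value, ...) on one line, values as JSON. carry_out: Moves the arm, as the interface text tells. Its arguments: {"type":"object","properties":{"moves":{"type":"string"},"force":{"type":"number"}},"required":["moves"]}

```bash
mkdir -p pics; ls; cat > h.py <<'E'
import numpy as np,cv2,json
from scipy.spatial.transform import Rotation as R
from workcell import bot
def rot(o):
    o=np.array(o,float)
    if o.shape==(3,3): return o
    return R.from_euler('xyz',o,degrees=True).as_matrix() if o.size==3 else R.from_quat(o).as_matrix()
def snap(name,fn):
    s=bot.get_obs(); c=bot.camera(name)
    cv2.imwrite(f'pics/{fn}.png',c['img'][:,:,::-1])
    if 'mount' in c:
        T=np.eye(4);T[:3,:3]=rot(s['tcp_rot']);T[:3,3]=s['ee_pos'];T=T@np.array(c['mount'])
        Rc,p=T[:3,:3],T[:3,3]
    else: Rc,p=rot(c['orientation']),np.array(c['position'])
    np.savez(f'pics/{fn}.npz',R=Rc,p=p,K=c['mtx'],k1=c['k1'])
    return c
def ray(fn,uv):
    d=np.load(f'pics/{fn}.npz');K=d['K'];k=float(d['k1'])
    m=np.array([(uv[0]-K[0,2])/K[0,0],(uv[1]-K[1,2])/K[1,1]]);x=m.copy()
    for _ in range(30): x=m/(1+k*(x@x))
    return d['p'],d['R']@np.array([x[0],-x[1],-1.])
def proj(fn,P):
    d=np.load(f'pics/{fn}.npz');K=d['K'];k=float(d['k1'])
    q=d['R'].T@(np.array(P)-d['p']);x=np.array([q[0],-q[1]])/-q[2];x=x*(1+k*(x@x))
    return K[0,0]*x[0]+K[0,2],K[1,1]*x[1]+K[1,2]
def onz(fn,uv,z):
    p,r=ray(fn,uv);return p+r*(z-p[2])/r[2]
def tri(*vs):
    A=0;b=0
    for fn,uv in vs:
        p,r=ray(fn,uv);r=r/np.linalg.norm(r);M=np.eye(3)-np.outer(r,r);A=A+M;b=b+M@p
    X=np.linalg.solve(A,b);return X,[np.subtract(proj(f,X),u).round(1) for f,u in vs]
E
python3 - <<'E'
from h import *
for n in('side','top','wrist'):
    c=snap(n,n+'0');print(n,{k:v for k,v in c.items() if k!='img'})
print(bot.get_obs())
a=[cv2.imread(f'pics/{n}0.png') for n in('side','top')]
E
```

```text
pics
side {'mtx': array([[461.18021554,   0.        , 253.33598169],
       [  0.        , 461.18021554, 184.8095154 ],
       [  0.        ,   0.        ,   1.        ]]), 'k1': -0.01503461652359146, 'position': array([0.12405414, 0.74361673, 0.80982517]), 'orientation': array([  53.3645654 ,    0.38106832, -154.72029169])}
top {'mtx': array([[460.4313153 ,   0.        , 253.28665051],
       [  0.        , 460.4313153 , 192.27732472],
       [  0.        ,   0.        ,   1.        ]]), 'k1': -0.10909794611372906, 'position': array([ 0.43194845, -0.0209321 ,  1.46750555]), 'orientation': array([ 2.11538229e+00, -4.83506565e-02, -8.86857846e+01])}
wrist {'mtx': array([[323.44513017,   0.        , 258.7249015 ],
       [  0.        , 323.44513017, 192.07704684],
       [  0.        ,   0.        ,   1.        ]]), 'k1': 0.012601843530124314, 'mount': array([[-6.95739151e-04,  9.51846359e-01,  3.06574666e-01,
         7.75405265e-02],
       [ 9.99999758e-01,  6.64141095e-04,  2.07384064e-04,
        -5.21439566e-04],
       [-6.21106816e-06,  3.06574736e-01, -9.51846590e-01,
        -1.24889579e-01],
       [ 0.00000000e+00,  0.00000000e+00,  0.00000000e+00,
         1.00000000e+00]])}
{'time': 0.15, 'q': array([-7.25920495e+01,  5.00267061e+00,  1.00472086e+01,  9.51005089e+01,
       -9.98260246e-04,  9.00004224e+01]), 'qd': array([ 0.09362118, -0.07622781,  0.11141985, -0.15878209, -0.02473588,
        0.03870592]), 'joint_efforts': array([ 1.84845565e-03, -5.20759356e+01,  4.65045583e+01,  1.37939863e-02,
        9.24887968e-05, -2.69448361e-05]), 'ee_pos': array([ 0.16449506, -0.52466485,  0.24777819]), 'tcp_rot': array([-1.79944029e+02,  9.98672379e-04,  1.74075291e+01]), 'wrist_force': array([ 0.55127368, -0.30088606, -0.40660508]), 'torque': array([-0.0115618 ,  0.03984988, -0.01950724]), 'grasp_force': 0.0, 'opening': 0.0855138956201982}
```

View pics/top0.png

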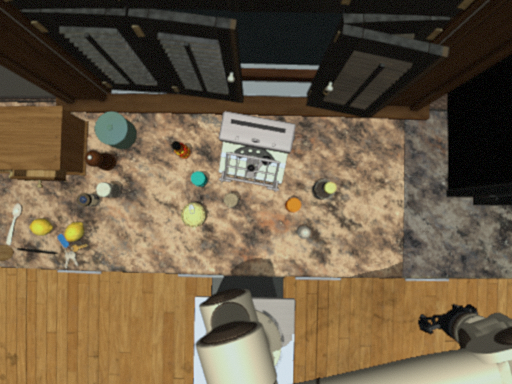

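View pics/side0.png

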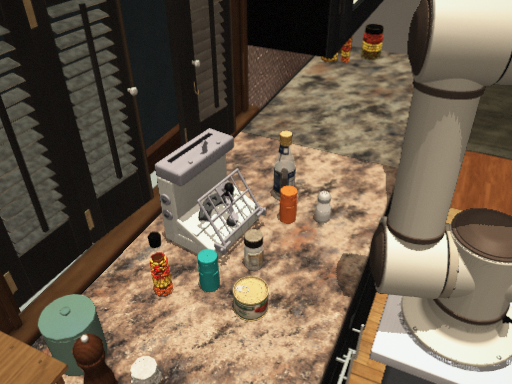

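The top view shows the machine at (255,150). Candidates for the spice jar are the dark-capped jar in front of it at top (231,200) / side (254,248), a turquoise one at top (199,178) / side (208,270), and an orange one at top (293,205) / side (288,204). The shaker is at top (305,232) and side (323,206). By the description I choose the dark-capped jar, and check it in a close crop.

```bash
python3 - <<'E'
import cv2,numpy as np
a=cv2.imread('pics/top0.png')[105:225,170:330];b=cv2.imread('pics/side0.png')[120:300,145:305]
a=cv2.resize(a,(400,300),interpolation=cv2.INTER_CUBIC)
cv2.imwrite('pics/c_top.png',cv2.resize(cv2.imread('pics/top0.png')[105:225,170:330],(800,600),interpolation=cv2.INTER_CUBIC))
cv2.imwrite('pics/c_side.png',cv2.resize(cv2.imread('pics/side0.png')[120:285,145:305],None,fx=3.6,fy=3.6,interpolation=cv2.INTER_CUBIC))
E
```

```text
(no output)
```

View pics/c_top.png

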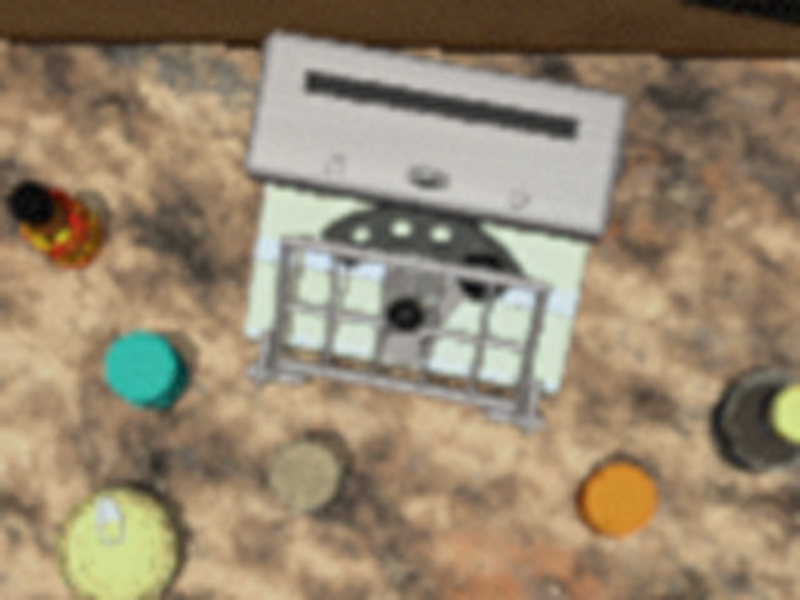

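View pics/c_side.png

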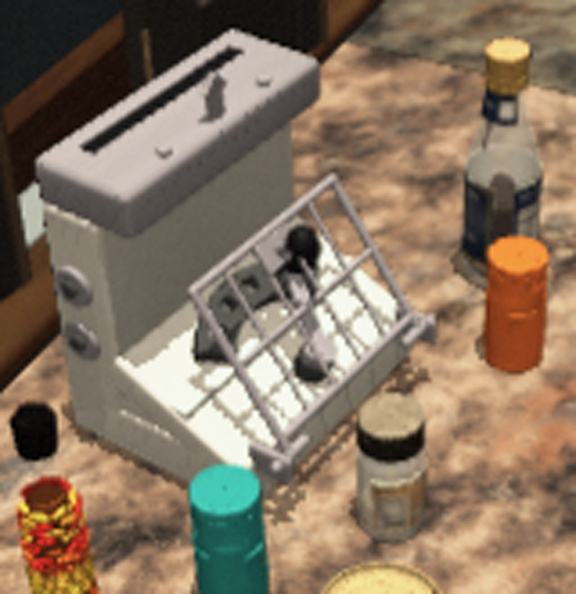

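Close-up: the chosen jar has a dark cap and a clear body, at c_side (391,430). On the hood the diamond pointer stands in the middle, at c_top (428,178), with studs left (335,163) and right (518,200). So the middle hole is the target. Next I fit the machine pose.

```bash
cat > m.py <<'E'
from h import *
from scipy.optimize import least_squares
c,s=np.cos(np.radians(25)),np.sin(np.radians(25))
piv=np.array([-75+22*c,0,45+22*s]);up=np.array([c,0,s]);n=np.array([-s,0,c]);yy=np.array([0,1,0])
def lev(a,r=70,h=14): return piv+r*(np.cos(a)*up+np.sin(a)*yy)+h*n
ball=lambda g=0:np.array([-95,0,55])+112*np.array([np.cos(np.radians(125)+0,),0,0])*0+ (lambda t:112*np.array([np.cos(t),0,np.sin(t)])+28*np.array([-np.sin(t),0,np.cos(t)]))(np.radians(55)+g)
def W(m,P): return np.array([m[0],m[1],m[3] if len(m)>3 else 0])+R.from_euler('z',m[2]).as_matrix()@(np.array(P)/1000)
T=lambda u,v:('top0',(170+u/5,105+v/5)); S=lambda u,v:('side0',(145+u/3.6,120+v/3.6))
E
cat > fit.py <<'E'
from m import *
obs=[(T(275,35),(80,100,235)),(T(627,97),(80,-100,235)),(T(361,235),lev(.56)),(T(400,228),lev(.2)),(T(441,233),lev(-.16)),
(S(37,165),(0+0,100,235)) if 0 else (S(237,30),(80,-100,235)),(S(318,65),(0,-100,235)),
(S(285,470),(-95,75,55)) if 0 else (T(405,313),ball()),]
f=lambda m:np.concatenate([np.subtract(proj(o[0],W(m,P)),o[1]) for o,P in obs])
r=least_squares(f,[.65,0,-.17,0],loss='soft_l1',x_scale=[.01,.01,.05,.01]);m=r.x;print(m)
print(f(m).reshape(-1,2).round(1))
np.save('m.npy',m)
for nm,P in dict(ball=ball(),knob6=lev(-.6,h=40),knob7=lev(-.72,h=40),studL=(8,50,240),studR=(8,-50,240),mark=(8,0,252),h56=lev(.56),h20=lev(.2),frontL=(0,100,235),hinge=(-95,0,55)).items():
    w=W(m,P);a=proj('top0',w);b=proj('side0',w);print(nm,w.round(4),((a[0]-170)*5,(a[1]-105)*5),((b[0]-145)*3.6,(b[1]-120)*3.6))
# jar: cap centre; refine
print('jarcap',tri(T(305,478),S(391,412)), 'base',onz(*S(391,525),0))
print('ball',tri(T(405,313),S(313,362)),tri(T(405,313),S(302,243)))
print('knob',tri(T(480,275),S(302,243)),tri(T(480,275),S(313,362)))
for nm,(z,u) in dict(turq=(96,T(145,370)),tin=(58,T(118,545)),orange=(96,T(617,498)),slim=(150,T(35,203)),bottle=(203,T(800,412))).items(): print(nm,onz(*u,z/1000).round(3))
E
python3 fit.py
```

```text
[ 0.60408013 -0.02188991 -0.17156527 -0.0091251 ]
[[-0.6 -1.8]
 [ 1.  -0.2]
 [-0.2  0.3]
 [ 0.1  0.2]
 [ 0.1  0.7]
 [-1.3  0.4]
 [ 1.4 -0.1]
 [-0.  -0.1]]
ball [ 0.5512 -0.0127  0.1537] (np.float64(404.9352040914215), np.float64(312.689312158435)) (np.float64(300.1012768966715), np.float64(248.44573226655493))
knob6 [ 0.578  -0.0575  0.1058] (np.float64(481.6879936009403), np.float64(276.68447615798823)) (np.float64(298.6201463288235), np.float64(258.17402539395977))
knob7 [ 0.5723 -0.0632  0.1037] (np.float64(491.0206703377074), np.float64(286.8891244588403)) (np.float64(309.82716666808085), np.float64(258.1977828590248))
studL [0.6205 0.026  0.2309] (np.float64(335.703672540959), np.float64(170.42048212792082)) (np.float64(168.13752398269284), np.float64(155.86852976327387))
studR [ 0.6034 -0.0725  0.2309] (np.float64(517.2480860101305), np.float64(205.96517548806162)) (np.float64(267.8937593288019), np.float64(86.48360196761911))
mark [ 0.612  -0.0233  0.2429] (np.float64(426.5575596050668), np.float64(184.9031996813909)) (np.float64(218.26529529277), np.float64(104.31017486352107
[... 578 characters left out ...]
loat64(354.291018308685), np.float64(395.20996898298284))
jarcap (array([0.45725279, 0.04539945, 0.09389402]), [array([-0.1, -0.3]), array([0.4, 0. ])]) base [0.45531776 0.05325884 0.        ]
ball (array([ 0.554101  , -0.01490651,  0.05310594]), [array([0.9, 2. ]), array([-2.6, -0.2])]) (array([ 0.55018757, -0.01297848,  0.15830931]), [array([0.1, 0.1]), array([-0.2, -0. ])])
knob (array([ 0.57605164, -0.05673851,  0.1203232 ]), [array([0.2, 0.5]), array([-0.6, -0. ])]) (array([ 0.58239081, -0.06247859,  0.00529433]), [array([1. , 2.4]), array([-3.1, -0.2])])
turq [0.519 0.142 0.096]
tin [0.413 0.16  0.058]
orange [ 0.449 -0.141  0.096]
slim [0.61  0.202 0.15 ]
bottle [ 0.497 -0.232  0.203]
```

```bash
cat >> m.py <<'E'
def goal(pos,tilt=0,yaw=None,m=None):
    """camera side to the robot; tilt leans hand back to robot"""
    y=R.from_euler('z',(yaw if yaw is not None else 180+np.degrees(np.load('m.npy')[2])),degrees=True)
    return np.array(pos),(y*R.from_euler('x',180,degrees=True)*R.from_euler('y',-tilt,degrees=True))
def shift(g,base=None):
    o=bot.get_obs() if base is None else base; r=R.from_matrix(rot(o['tcp_rot']))
    print('shift mm',(r.inv().apply(g[0]-o['ee_pos'])*1000).round(1),'turn',np.degrees((r.inv()*g[1]).as_rotvec()).round(2),'z-axis',g[1].apply([0,0,1]).round(2))
E
sed -i "s/(S(285,470),(-95,75,55)) if 0 else (T(405,313),ball()),/(T(405,313),ball()),(S(302,243),ball())/; s/\[.65,0,-.17,0\]/[.65,0,-.17]/;s/x_scale=.*);m=/x_scale=[.01,.01,.05]);m=/" fit.py
python3 fit.py | head -24; python3 -c "
from m import *
shift(goal((.36,0,.33)))"
```

```text
[ 0.60233329 -0.02087736 -0.17536444]
[[-1.1 -2. ]
 [ 1.   0. ]
 [-0.6  0.4]
 [-0.3  0.4]
 [-0.2  0.9]
 [-0.9 -2.4]
 [ 1.9 -3. ]
 [-0.5  0.2]
 [-0.3 -1.1]]
ball [ 0.5495 -0.0115  0.1628] (np.float64(402.66456748236965), np.float64(314.1871284360644)) (np.float64(301.01455278113895), np.float64(238.95563766598988))
knob6 [ 0.5761 -0.0564  0.115 ] (np.float64(480.1859489363335), np.float64(278.1743295044039)) (np.float64(299.7546208636217), np.float64(249.30377660018567))
knob7 [ 0.5704 -0.0621  0.1128] (np.float64(489.5462788819154), np.float64(288.4818618641601)) (np.float64(311.038642862319), np.float64(249.37939929532777))
studL [0.6189 0.027  0.24  ] (np.float64(333.2817025584288), np.float64(170.6883497670917)) (np.float64(168.23075470066365), np.float64(145.02996771460394))
studR [ 0.6015 -0.0715  0.24  ] (np.float64(516.0396479849499), np.float64(207.1849604544066)) (np.float64(269.03990637518496), np.float64(76.0403471122445))
mark [ 0.6102 -0.0223  0.252 ] (np.float64(424.7232190574965), np.float64(185.62883759776966)) (np.float64(218.90333835464577), np.float64(93.4984099993
[... 564 characters left out ...]
08273)) (np.float64(355.3636117376107), np.float64(387.1334124195017))
jarcap (array([0.45725279, 0.04539945, 0.09389402]), [array([-0.1, -0.3]), array([0.4, 0. ])]) base [0.45531776 0.05325884 0.        ]
ball (array([ 0.554101  , -0.01490651,  0.05310594]), [array([0.9, 2. ]), array([-2.6, -0.2])]) (array([ 0.55018757, -0.01297848,  0.15830931]), [array([0.1, 0.1]), array([-0.2, -0. ])])
knob (array([ 0.57605164, -0.05673851,  0.1203232 ]), [array([0.2, 0.5]), array([-0.6, -0. ])]) (array([ 0.58239081, -0.06247859,  0.00529433]), [array([1. , 2.4]), array([-3.1, -0.2])])
turq [0.519 0.142 0.096]
shift mm [ 343.5 -442.2  -81.8] turn [-2.0000e-02 -7.0000e-02 -1.5254e+02] z-axis [ 0.  0. -1.]
```

Emit:
carry_out(moves="344 -442 -82 0 0 -152 80;344 -442 -82 0 0 -152 80;344 -442 -82 0 0 -152 80;344 -442 -82 0 0 -152 80;344 -442 -82 0 0 -152 80;344 -442 -82 0 0 -152 80;344 -442 -82 0 0 -152 80;344 -442 -82 0 0 -152 80;344 -442 -82 0 0 -152 80;344 -442 -82 0 0 -152 80;344 -442 -82 0 0 -152 80;344 -442 -82 0 0 -152 80;344 -442 -82 0 0 -152 80;344 -442 -82 0 0 -152 80;344 -442 -82 0 0 -152 80;344 -442 -82 0 0 -152 80;344 -442 -82 0 0 -152 80;344 -442 -82 0 0 -152 80;344 -442 -82 0 0 -152 80;344 -442 -82 0 0 -152 80")

```text
time: 2.15
ee_pos: [0.3605, -0.0002, 0.3302]
tcp_rot: [-180.0, -0.0, 169.2]
wrist_force: [0.8, -0.2, -0.2]
opening: 0.0801
grasp_force: 0.0
```

```bash
python3 - <<'E'
from m import *
snap('wrist','w1');o=bot.get_obs();print(o['ee_pos'],o['tcp_rot'],o['q'],o['time'])
a=cv2.rotate(cv2.imread('pics/w1.png'),cv2.ROTATE_180)
cv2.imwrite('pics/w1r.png',cv2.resize(a,(800,600),interpolation=cv2.INTER_CUBIC))
E
```

```text
[ 3.60513328e-01 -1.60222956e-04  3.30212259e-01] [-1.79998644e+02 -8.61437970e-03  1.69236774e+02] [-2.56668677e-02 -1.75408463e+01 -1.04256691e+00  1.06506996e+02
  2.72945289e-04  1.07375585e+01] 2.2
```

View pics/w1r.png

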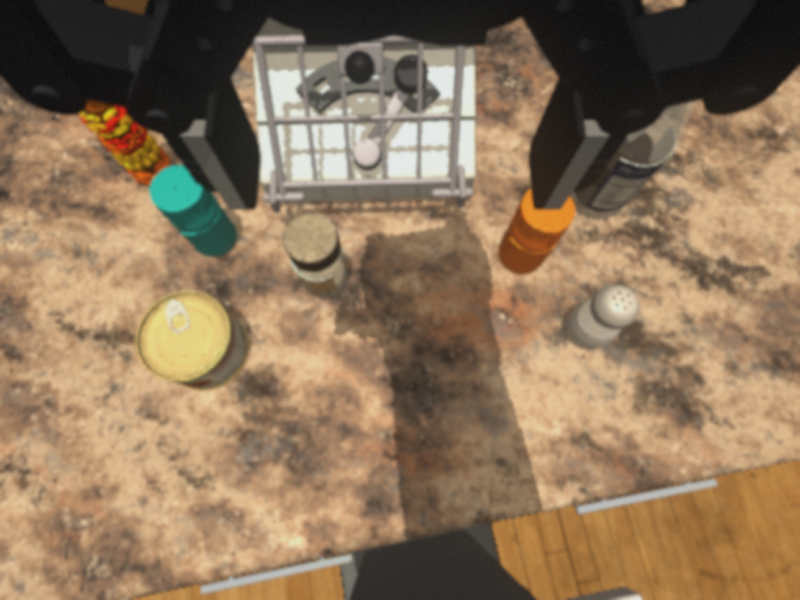

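The wrist view (turned upright) shows the jar cap at (312,238), the guard ball at (359,67), the knob at (410,73) and the pivot hub at (368,153). I triangulate these against the top view.

```bash
cat >> m.py <<'E'
def Wr(fn,x,y): return (fn,(511.5-(x+.5)/1.5625,383.5-(y+.5)/1.5625))
def inv(fn,P): u=proj(fn,P);return np.array([(511.5-u[0])*1.5625,(383.5-u[1])*1.5625]).round(0)
E
python3 - <<'E'
from m import *
w=lambda x,y:Wr('w1',x,y);m=np.load('m.npy')
print('jar',tri(w(312,238),T(305,478),S(391,412)));print('jar w,top',tri(w(312,238),T(305,478)))
print('ball',tri(w(359,67),T(405,313)),tri(w(359,67),T(405,313),S(302,243)))
print('knob',tri(w(410,73),T(480,275)))
for nm,P in dict(ball=ball(),knob6=lev(-.6,h=52),hub=lev(0,r=0,h=25),hL=(-95,75,55),hR=(-95,-75,55)).items(): print(nm,inv('w1',W(m,P)))
print('tin',onz(*w(186,336),.058),'shaker',onz(*w(620,302),.09),'orange',onz(*w(545,208),.096))
print('edge',onz(*w(540,505),0),onz(*w(200,588),0))
shift(goal((.45,.045,.16)));
E
```

```text
jar (array([0.45706585, 0.04602856, 0.09447917]), [array([-0.6,  0.2]), array([-0.4, -0.3]), array([0.4, 0. ])])
jar w,top (array([0.45621115, 0.04573179, 0.09619733]), [array([-0.7,  0.2]), array([-0.3,  0. ])])
ball (array([ 0.55043082, -0.01178924,  0.16120072]), [array([-0.9,  0. ]), array([-0.4, -0. ])]) (array([ 0.55014768, -0.01181881,  0.16009035]), [array([-1.1, -0.9]), array([-0.3,  0.1]), array([-0.4, -0.3])])
knob (array([ 0.57808385, -0.05552277,  0.11576103]), [array([-0.5, -0. ]), array([-0.2, -0.1])])
ball [361.  67.]
knob6 [413.  71.]
hub [367. 152.]
hL [284. 196.]
hR [452. 194.]
tin [0.40816164 0.16137697 0.058     ] shaker [ 0.3630001  -0.17417314  0.09      ] orange [ 0.44731328 -0.13803741  0.096     ]
edge [ 0.22571156 -0.09804267  0.        ] [2.17733445e-01 1.84386490e-01 5.55111512e-17]
shift mm [-79.5  61.1 170.2] turn [-0.   -0.01 -0.72] z-axis [ 0.  0. -1.]
```

Emit:
carry_out(moves="-86 63 170 0 0 0 72;-86 63 170 0 0 0 72;-86 63 170 0 0 0 72;-86 63 170 0 0 0 72;-86 63 170 0 0 0 72;-86 63 170 0 0 0 72;-86 63 210 0 0 0 72;-86 63 245 0 0 0 72;-86 63 268 0 0 0 72;-86 63 275 0 0 0 72;-86 63 275 0 0 0 72;-86 63 275 0 0 0 38;-86 63 275 0 0 0 38;-86 63 275 0 0 0 38;-86 63 275 0 0 0 38;-86 63 275 0 0 0 38;-86 63 275 0 0 0 38", force=25)

```text
time: 3.9
ee_pos: [0.4578, 0.046, 0.0573]
tcp_rot: [180.0, 0.2, 169.4]
wrist_force: [-0.6, -0.2, 8.2]
opening: 0.0428
grasp_force: 23.9
```

```bash
python3 - <<'E'
from m import *
o=bot.get_obs();print(o['ee_pos'],o['wrist_force'],o['opening'],o['grasp_force']);p=o['ee_pos']
shift(goal((p[0],p[1],p[2]+.06)));shift(goal((.31,.06,p[2]+.06)));shift(goal((.31,.06,p[2]+.001)))
E
```

```text
[0.45782474 0.0460324  0.05733601] [-0.64349535 -0.21269065  8.21897685] 0.04277570281701567 23.913123101228848
shift mm [ -0.2   0.  -60. ] turn [ 0.04  0.18 -0.55] z-axis [ 0.  0. -1.]
shift mm [147.7 -13.4 -60.5] turn [ 0.04  0.18 -0.55] z-axis [ 0.  0. -1.]
shift mm [147.9 -13.5  -1.5] turn [ 0.04  0.18 -0.55] z-axis [ 0.  0. -1.]
```

Emit:
carry_out(moves="0 0 -20 0 0 0 38;0 0 -45 0 0 0 38;10 -1 -60 0 0 0 38;40 -4 -60 0 0 0 38;75 -7 -60 0 0 0 38;110 -10 -60 0 0 0 38;140 -13 -60 0 0 0 38;148 -13 -60 0 0 0 38;148 -13 -60 0 0 0 38;148 -13 -40 0 0 0 38;148 -13 -20 0 0 0 38;148 -13 -8 0 0 0 38;148 -13 -3 0 0 0 38;148 -13 -1 0 0 0 38;148 -13 -1 0 0 0 38;148 -13 -1 0 0 0 74;148 -13 -1 0 0 0 74;148 -13 -1 0 0 0 74;148 -13 -1 0 0 0 74")

```text
time: 5.8
ee_pos: [0.3089, 0.0604, 0.0564]
tcp_rot: [180.0, 0.0, 169.4]
wrist_force: [0.2, -0.1, -0.4]
opening: 0.0741
grasp_force: 0.0
```

```bash
python3 - <<'E'
from m import *
o=bot.get_obs();print(o['ee_pos'],o['tcp_rot'],o['wrist_force'],o['opening'],o['grasp_force'])
m=np.load('m.npy');b=np.array([.5502,-.0117,.161]);p=o['ee_pos']
shift(goal((p[0],p[1],.25)))
g=goal(b,20)
d=g[1].apply([0,0,1])
shift((b-.09*d,g[1]));shift((b,g[1]));print(b-.09*d)
E
```

```text
[0.308917   0.06041069 0.05636868] [1.79996600e+02 9.96139425e-03 1.69406382e+02] [ 0.16131451 -0.060426   -0.35505568] 0.07413989657820395 0.0
shift mm [  -0.     0.  -193.6] turn [ 0.    0.01 -0.55] z-axis [ 0.  0. -1.]
shift mm [-219.7  -26.8 -189.2] turn [ -0.09 -19.99  -0.54] z-axis [ 0.34 -0.06 -0.94]
shift mm [-250.4  -26.5 -104.6] turn [ -0.09 -19.99  -0.54] z-axis [ 0.34 -0.06 -0.94]
[ 0.51989029 -0.00632959  0.24557234]
```

Emit:
carry_out(moves="0 0 -50 0 0 0 74;0 0 -100 0 0 0 74;0 0 -150 0 0 0 60;-40 -5 -189 0 -7 0 55;-90 -10 -189 0 -14 -0.5 50;-140 -18 -189 0 -20 -0.5 50;-185 -24 -189 0 -20 -0.5 50;-215 -26 -189 0 -20 -0.5 50;-220 -27 -189 0 -20 -0.5 50;-220 -27 -189 0 -20 -0.5 50;-230 -27 -162 0 -20 -0.5 50;-240 -27 -134 0 -20 -0.5 50;-247 -27 -115 0 -20 -0.5 50;-251 -27 -104 0 -20 -0.5 50;-251 -27 -104 0 -20 -0.5 50")

```text
time: 7.3
ee_pos: [0.5496, -0.012, 0.159]
tcp_rot: [-179.9, 19.9, 170.0]
wrist_force: [-0.6, -1.0, 0.8]
opening: 0.0501
grasp_force: 0.0
```

```bash
python3 - <<'E'
from m import *
o=bot.get_obs();print(o['ee_pos'],o['tcp_rot'],o['wrist_force'],o['opening'])
snap('wrist','w2');snap('side','s2')
a=cv2.resize(cv2.rotate(cv2.imread('pics/w2.png'),cv2.ROTATE_180)[:,56:456],None,fx=1.,fy=1.)
b=cv2.resize(cv2.imread('pics/s2.png')[120:300,150:350],(400,360),interpolation=cv2.INTER_CUBIC)
cv2.imwrite('pics/v2.png',np.hstack([a[:360],b]))
E
```

```text
[ 0.54959433 -0.01200261  0.15904483] [-179.88770565   19.87996201  169.9556341 ] [-0.62431672 -0.97411956  0.76694239] 0.05012987810268787
```

View pics/v2.png

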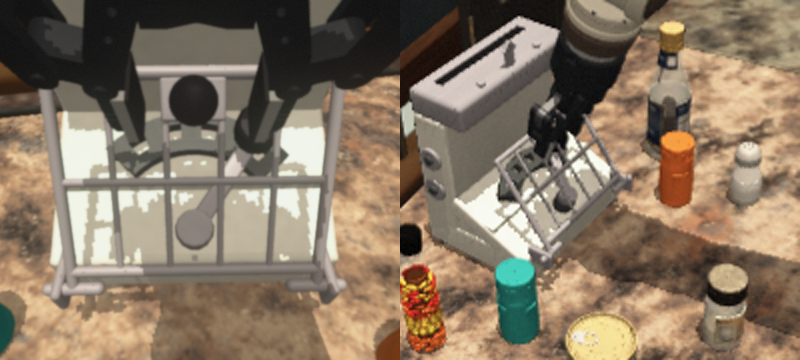

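The ball (193,98) sits between the open fingers, and the jar stands upright at its new place (side crop, 726,300). Next: grip the ball and swing it along the arc.

```bash
python3 - <<'E'
from m import *
m=np.load('m.npy');o=bot.get_obs();r=R.from_matrix(rot(o['tcp_rot']))
for g in np.arange(0.08,1.0,.08): print(round(g,2),(r.inv().apply(W(m,ball(g))-W(m,ball()))*1000).round(1))
print('up100',r.inv().apply([0,0,100]).round(1))
E
```

```text
0.08 [ 7.2 -0.  -5.8]
0.16 [ 14.8  -0.  -11. ]
0.24 [ 22.9  -0.  -15.5]
0.32 [ 31.2  -0.  -19.4]
0.4 [ 39.9  -0.  -22.6]
0.48 [ 48.8  -0.  -25.1]
0.56 [ 57.8  -0.1 -26.9]
0.64 [ 67.   -0.1 -28. ]
0.72 [ 76.2  -0.1 -28.3]
0.8 [ 85.5  -0.1 -27.9]
0.88 [ 94.6  -0.1 -26.8]
0.96 [ 1.037e+02 -1.000e-01 -2.490e+01]
up100 [-34.3  -0.1 -93.9]
```

Emit:
carry_out(moves="0 0 0 0 0 0 16;0 0 0 0 0 0 16;0 0 0 0 0 0 16;0 0 0 0 0 0 16;0 0 0 0 0 0 16;0 0 0 0 0 0 16", force=30)

```text
time: 8.0
ee_pos: [0.5511, -0.011, 0.1619]
tcp_rot: [179.9, 20.1, 170.0]
wrist_force: [-3.2, 7.1, 4.2]
opening: 0.02
grasp_force: 29.1
```

Emit:
carry_out(moves="7 0 -6 0 0 0 16;15 0 -11 0 0 0 16;23 0 -16 0 0 0 16;31 0 -19 0 0 0 16;40 0 -23 0 0 0 16;49 0 -25 0 0 0 16;58 0 -27 0 0 0 16;67 0 -28 0 0 0 16;76 0 -28 0 0 0 16;85 0 -28 0 0 0 16;90 0 -28 0 0 0 16;90 0 -28 0 0 0 16")

```text
time: 9.2
ee_pos: [0.457, 0.0041, 0.1551]
tcp_rot: [-179.9, 19.9, 169.9]
wrist_force: [0.8, 0.5, -0.9]
opening: 0.0199
grasp_force: 30.3
```

Emit:
carry_out(moves="0 0 0 0 0 0 60;0 0 0 0 0 0 60;0 0 0 0 0 0 60;-12 0 -33 0 0 0 60;-26 0 -70 0 0 0 60;-41 0 -113 0 0 0 60;-48 0 -132 0 0 0 60;-48 0 -132 0 0 0 60;-48 0 -132 0 0 0 60;-48 0 -132 0 0 0 60;-48 0 -132 0 0 0 60;-48 0 -132 0 0 0 60")

```text
time: 10.4
ee_pos: [0.4576, 0.0044, 0.2953]
tcp_rot: [-179.9, 19.9, 169.9]
wrist_force: [-0.4, -0.3, -0.2]
opening: 0.0599
grasp_force: 0.0
```

```bash
python3 - <<'E'
from m import *
o=bot.get_obs();print(o['ee_pos'],o['tcp_rot'],o['wrist_force'],o['opening'])
snap('wrist','w3');snap('top','t3');snap('side','s3')
a=cv2.resize(cv2.rotate(cv2.imread('pics/w3.png'),cv2.ROTATE_180),None,fx=1.,fy=1.)[:,56:456]
b=cv2.resize(cv2.imread('pics/s3.png')[120:300,150:350],(400,360),interpolation=cv2.INTER_CUBIC)
cv2.imwrite('pics/v3.png',np.hstack([a[:360],b]))
E
```

```text
[0.45759821 0.00441743 0.29532151] [-179.88818966   19.92538056  169.93446415] [-0.394778   -0.29937315 -0.15623111] 0.059917679549626714
```

View pics/v3.png

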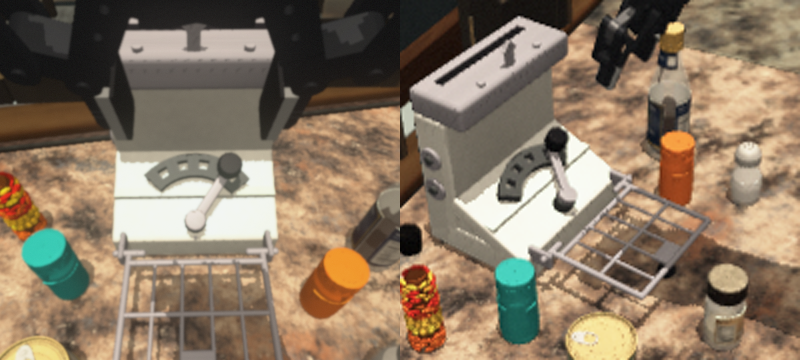

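The guard lies open and level, the pointer stands in the middle, and the knob is clear at w3 (230,165), side crop (555,140). I refine the knob and hole positions before reaching.

```bash
python3 - <<'E'
from m import *
m=np.load('m.npy')
w=lambda x,y:('w3',(511-x-56,383-y)); s=lambda x,y:('s3',(150+(x-400)/2,120+y/2))
iw=lambda P:(511-56-proj('w3',P)[0],383-proj('w3',P)[1]); is_=lambda P:(400+2*(proj('s3',P)[0]-150),2*(proj('s3',P)[1]-120))
k=tri(w(230,166),s(555,141),T(480,275));print('knob',k);print(tri(w(230,166),s(555,141)))
for a in(-.5,-.55,-.6,-.65,-.7): print(a,W(m,lev(a,h=40)).round(4),np.round(iw(W(m,lev(a,h=40))),1),np.round(is_(W(m,lev(a,h=40))),1))
for nm,P in dict(hL=lev(.56),hM=lev(.2),hR=lev(-.16),hub=lev(0,r=0,h=25)).items(): print(nm,W(m,P).round(4),np.round(iw(W(m,P)),1),np.round(is_(W(m,P)),1))
a=cv2.rotate(cv2.imread('pics/w3.png'),cv2.ROTATE_180)[130:250,180:340]
b=cv2.imread('pics/s3.png')[170:245,190:250]
cv2.imwrite('pics/v4.png',np.hstack([cv2.resize(a,(480,360),interpolation=cv2.INTER_CUBIC),cv2.resize(b,(288,360),interpolation=cv2.INTER_CUBIC)]))
E
```

```text
knob (array([ 0.57867847, -0.05640794,  0.11120521]), [array([ 0.3, -0.8]), array([-0.1, -0.3]), array([ 0. , -0.1])])
(array([ 0.57933003, -0.05690953,  0.11054191]), [array([ 0. , -0.8]), array([-0.2, -0.3])])
-0.5 [ 0.5804 -0.0511  0.1165] [225.1 163.2] [551.4 139. ]
-0.55 [ 0.5783 -0.0538  0.1158] [227.9 164.6] [554.  138.7]
-0.6 [ 0.5761 -0.0564  0.115 ] [230.5 166.3] [556.5 138.5]
-0.65 [ 0.5738 -0.0588  0.1141] [233.1 168. ] [559.1 138.4]
-0.7 [ 0.5714 -0.0612  0.1132] [235.5 169.9] [561.7 138.5]
hL [0.6017 0.017  0.0921] [164.6 171.4] [510.4 181.4]
hM [ 0.6059 -0.0074  0.096 ] [183.9 164. ] [517.2 166.5]
hR [ 0.602  -0.0321  0.0962] [204.6 163.6] [529.8 155.9]
hub [ 0.5377 -0.0094  0.077 ] [195.4 219.1] [567.7 192.4]
```

View pics/v4.png

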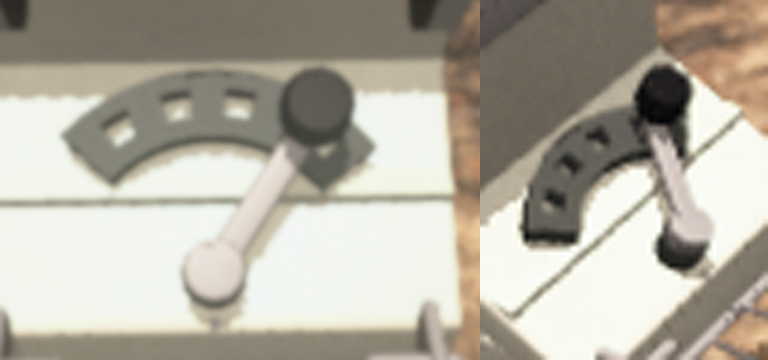

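Model holes match the picture within 1 to 2 mm (L (118,130), M (176,105), R (239,103) in the crop), and the lever is at about -0.59. Now I work out the approach to the knob with the hand tilted 40°.

```bash
python3 - <<'E'
from m import *
m=np.load('m.npy');off=np.array([-.001,0,-.001])
Q=lambda a,h:W(m,lev(a,h=h))+off
r=goal((0,0,0),40)[1];d=r.apply([0,0,1])
k=Q(-.59,45)+.002*d;print(k,d)
for b in(.10,.05,0): shift((k-b*d,r))
print('from grasp:');I=lambda a,h:(r.inv().apply(Q(a,h)-Q(-.59,45))*1000).round(1)
print('pull',I(-.59,50),I(-.59,55),I(-.59,58.5))
for a in(-.5,-.4,-.3,-.2,-.1,0,.1,.15,.2,.25): print(a,I(a,58.5))
for h in(55,50,45): print('in .2',h,I(.2,h))
E
```

```text
[ 0.57476924 -0.0557225   0.11713131] [ 0.63292919 -0.11214522 -0.76604444]
shift mm [-22.8 -38.6 117.1] turn [ -0.11 -20.02   0.  ] z-axis [ 0.63 -0.11 -0.77]
shift mm [-39.9 -38.5 164.1] turn [ -0.11 -20.02   0.  ] z-axis [ 0.63 -0.11 -0.77]
shift mm [-57.1 -38.4 211.1] turn [ -0.11 -20.02   0.  ] z-axis [ 0.63 -0.11 -0.77]
from grasp:
pull [-1.3 -0.  -4.8] [-2.6 -0.  -9.7] [ -3.5  -0.  -13. ]
-0.5 [ -6.6   5.4 -12.2]
-0.4 [ -9.6  11.7 -11.4]
-0.3 [-11.9  18.3 -10.8]
-0.2 [-13.6  25.  -10.3]
-0.1 [-14.6  32.  -10.1]
0 [-14.9  38.9 -10. ]
0.1 [-14.6  45.9 -10.1]
0.15 [-14.2  49.4 -10.2]
0.2 [-13.6  52.9 -10.3]
0.25 [-12.8  56.3 -10.5]
in .2 55 [-12.7  52.9  -7. ]
in .2 50 [-11.4  52.9  -2.1]
in .2 45 [-10.1  52.9   2.7]
```

Emit:
carry_out(moves="-10 -19 50 0 -8 0 52;-18 -32 90 0 -16 0 52;-23 -38 117 0 -20 0 52;-23 -38 117 0 -20 0 52;-23 -38 117 0 -20 0 52;-32 -38 142 0 -20 0 52;-40 -38 164 0 -20 0 52;-46 -38 182 0 -20 0 52;-52 -38 198 0 -20 0 52;-57 -38 211 0 -20 0 52;-57 -38 211 0 -20 0 52;-57 -38 211 0 -20 0 52")

```text
time: 11.75
ee_pos: [0.5766, -0.0549, 0.1211]
tcp_rot: [-179.9, 40.1, 170.0]
wrist_force: [-0.2, -0.8, -0.6]
opening: 0.0519
grasp_force: 0.0
```

```bash
python3 - <<'E'
from m import *
o=bot.get_obs();print(o['ee_pos'],o['tcp_rot'],o['wrist_force'],o['opening'])
snap('wrist','w5');snap('side','s5')
a=cv2.resize(cv2.rotate(cv2.imread('pics/w5.png'),cv2.ROTATE_180),None,fx=1.,fy=1.)[:360,56:456]
b=cv2.resize(cv2.imread('pics/s5.png')[150:270,170:303],(400,360),interpolation=cv2.INTER_CUBIC)
cv2.imwrite('pics/v5.png',np.hstack([a,b]))
E
```

```text
[ 0.57660776 -0.05493867  0.1211016 ] [-179.92421669   40.11705971  169.96934135] [-0.21982432 -0.77318948 -0.60912333] 0.05194886598413215
```

View pics/v5.png

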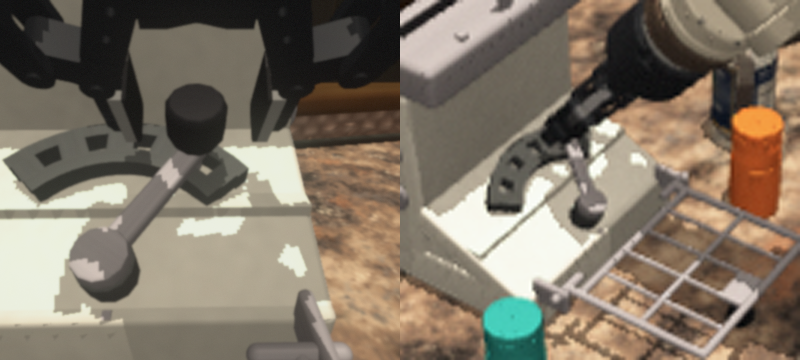

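The fingers straddle the knob (196,118) evenly. The pose is 4 mm off in tool x and 2 mm in z, so I correct that and close.

Emit:
carry_out(moves="4 0 2 0 0 0 52;4 0 2 0 0 0 52;4 0 2 0 0 0 24;4 0 2 0 0 0 24;4 0 2 0 0 0 24;4 0 2 0 0 0 24;4 0 2 0 0 0 24;4 0 2 0 0 0 24", force=60)

```text
time: 12.65
ee_pos: [0.5733, -0.0549, 0.1139]
tcp_rot: [-179.9, 40.0, 170.0]
wrist_force: [-5.0, 2.0, 5.8]
opening: 0.0255
grasp_force: 58.7
```

```bash
python3 - <<'E'
from m import *
o=bot.get_obs();print(o['ee_pos'],o['tcp_rot'],o['wrist_force'],o['opening'],o['grasp_force'],o['time'])
E
```

```text
[ 0.57334087 -0.05491563  0.11388723] [-179.9028662    40.03385325  169.96808657] [-4.99164548  1.95700103  5.84987323] 0.02550646194653922 58.74630689751939 12.65
```

Emit:
carry_out(moves="-1 0 -4 0 0 0 24;-2 0 -8 0 0 0 24;-3 0 -11 0 0 0 24;-3.5 0 -13.5 0 0 0 24;-3.5 0 -13.5 0 0 0 24;-3.5 0 -13.5 0 0 0 24")

```text
time: 13.25
ee_pos: [0.5669, -0.0543, 0.1252]
tcp_rot: [-179.8, 39.9, 170.0]
wrist_force: [6.0, -2.4, -5.7]
opening: 0.0256
grasp_force: 59.4
```

```bash
python3 - <<'E'
from m import *
m=np.load('m.npy')
o=bot.get_obs();print(o['ee_pos'],o['tcp_rot'],o['wrist_force'],o['opening'],o['grasp_force'],o['time'])
nw=R.from_euler('z',m[2]).apply(n)
print('moved along n',(o['ee_pos']-[.57334,-.05492,.11389])@nw, 'force n',o['wrist_force']@nw)
E
```

```text
[ 0.56688124 -0.05433511  0.12524426] [-179.83116372   39.93221865  169.9520417 ] [ 6.00144313 -2.37505641 -5.65971358] 0.025630853050446673 59.36610827565346 13.25
moved along n 0.013021306232470567 force n -7.801982362716638
```

Emit:
carry_out(moves="-3 5.4 0.8 0 0 0 24;-6 11.7 1.6 0 0 0 24;-8.4 18.3 2.2 0 0 0 24;-10 25 2.7 0 0 0 24;-11 32 2.9 0 0 0 24;-11.4 39 3 0 0 0 24;-11 46 2.9 0 0 0 24;-10.5 51 2.8 0 0 0 24;-10.1 53 2.7 0 0 0 24;-10.1 53 2.7 0 0 0 24;-10.1 53 2.7 0 0 0 24")

```text
time: 14.35
ee_pos: [0.5859, -0.0032, 0.1299]
tcp_rot: [-179.9, 40.0, 170.0]
wrist_force: [7.8, 1.0, -5.7]
opening: 0.0259
grasp_force: 59.5
```

```bash
cat > chk.py <<'E'
from m import *
m=np.load('m.npy');off=np.array([-.001,0,-.001])
o=bot.get_obs();print(o['ee_pos'],o['wrist_force'],o['opening'],o['grasp_force'],o['time'])
d=rot(o['tcp_rot'])[:,2];g=o['ee_pos']-.002*d-off
p=R.from_euler('z',-m[2]).apply(g-[m[0],m[1],0])*1000-piv
print('r-up',p@up,'y',p[1],'h',p@n,'angle',np.arctan2(p[1],p@up),'radius',np.hypot(p[1],p@up))
f=R.from_euler('z',-m[2]).apply(o['wrist_force']);print('force up,y,n',f@up,f[1],f@n)
E
python3 chk.py
```

```text
[ 0.58592352 -0.00316149  0.12994056] [ 7.82228725  1.00371265 -5.65934771] 0.025881665763156543 59.46570003417776 14.35
r-up 65.22333277135374 y 14.758338974650787 h 55.84313017304963 angle 0.22252664341643694 radius 66.87220429366332
force up,y,n 4.430218333588165 2.3530497038272626 -8.310244038895615
```

Emit:
carry_out(moves="1 0 3 0 0 0 24;2 0 6 0 0 0 24;3 0 9 0 0 0 24;3.5 0 12 0 0 0 24;3.5 0 13 0 0 0 24;3.5 0 13 0 0 0 24;3.5 0 13 0 0 0 24")

```text
time: 15.05
ee_pos: [0.5916, -0.0044, 0.1188]
tcp_rot: [-179.9, 40.0, 170.0]
wrist_force: [-0.5, 2.0, 3.5]
opening: 0.0253
grasp_force: 60.7
```

```bash
python3 chk.py
```

```text
[ 0.59163427 -0.00436611  0.11877274] [-0.54569435  1.96925603  3.49671068] 0.02525040190786094 60.68780725747729 15.05
r-up 65.78813748503063 y 14.569067483016223 h 43.25577109087932 angle 0.2179370647069814 radius 67.38202105216178
force up,y,n 0.67941158066713 1.8438479383017377 3.5413785337345978
```

Emit:
carry_out(moves="0 0 0 0 0 0 52;0 0 0 0 0 0 52;0 0 0 0 0 0 52;0 0 -10 0 0 0 52;0 0 -35 0 0 0 52;0 0 -70 0 0 0 52;-20 0 -110 0 0 0 52;-40 0 -140 0 0 0 52;-40 0 -140 0 0 0 52;-40 0 -140 0 0 0 52;-40 0 -140 0 0 0 52")

```text
time: 16.15
ee_pos: [0.5326, 0.0062, 0.2497]
tcp_rot: [-179.8, 39.9, 170.0]
wrist_force: [-0.5, -0.0, 0.2]
opening: 0.0521
grasp_force: 0.0
```

```bash
python3 - <<'E'
from m import *
m=np.load('m.npy');o=bot.get_obs();print(o['ee_pos'],o['wrist_force'])
snap('wrist','w6');snap('side','s6')
a=cv2.rotate(cv2.imread('pics/w6.png'),cv2.ROTATE_180)[:360,56:456]
b=cv2.resize(cv2.imread('pics/s6.png')[120:300,150:350],(400,360),interpolation=cv2.INTER_CUBIC)
cv2.imwrite('pics/v6.png',np.hstack([a,b]))
for h in(40,50):
    P=W(m,lev(.2,h=h))+[-.001,0,-.001];u=proj('w6',P);v=proj('s6',P);print(h,511-56-u[0],383-u[1],400+2*(v[0]-150),2*(v[1]-120))
E
```

```text
[0.53255653 0.00617189 0.2497491 ] [-0.50648227 -0.02829668  0.19116114]
40 196.5879107614175 239.4053458318612 523.6859966335965 155.4420177950364
50 196.63030192571216 234.21765317915919 525.9474914645655 150.76860791182713
```

View pics/v6.png

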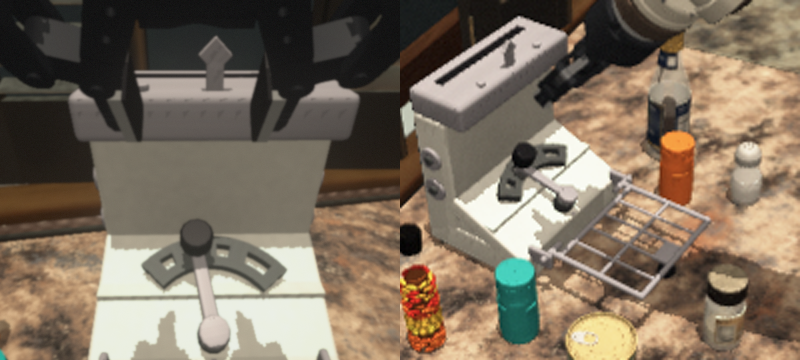

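The knob sits at (196,237) over the middle hole, with left and right holes open beside it. I check by dark-blob centroid that the pin is fully in, comparing with the parked picture.

```bash
python3 - <<'E'
from m import *
m=np.load('m.npy')
for fn,a in(('s3',-.59),('s6',.2),('w3',-.59),('w6',.2),('w6',.22)):
    img=cv2.imread(f'pics/{fn}.png');g=img.max(2)
    P=lambda h:np.array(proj(fn,W(m,lev(a,h=h))+[-.001,0,-.001]))
    u=P(40);k=np.zeros_like(g);cv2.circle(k,tuple(int(round(t)) for t in u),26,255,-1)
    n_,l,st,c=cv2.connectedComponentsWithStats(((g<60)&(k>0)).astype(np.uint8))
    i=1+np.argmin(np.linalg.norm(c[1:]-u,axis=1)-st[1:,4]*.1)
    print(fn,a,'blob',c[i].round(1),st[i],'pred40',u.round(1),'pred50',P(50).round(1))
E
```

```text
s3 -0.59 blob [227.5 190.8] [222 184  11  18 115] pred40 [228.4 189.7] pred50 [229.6 187.4]
s6 0.2 blob [211.4 197.6] [206 192  12  12 122] pred40 [211.8 197.7] pred50 [213.  195.4]Traceback (most recent call last):
  File "<stdin>", line 8, in <module>
    return _wrapfunc(a, 'argmin', axis=axis, out=out, **kwds)
    return bound(*args, **kwds)
ValueError: attempt to get argmin of an empty sequence
```

The side blob matches the fully-in height: (211.4,197.6) against a predicted (211.8,197.7) when in and (213.0,195.4) when resting on the plate. The 12.6 mm travel back with only 3.5 N agrees, so I hand it in.

```bash
python3 -c "
from workcell import bot
print(bot.job_done())"
```

```text
the job is handed in; nothing more can be done
None
```

The job is handed in, and no verdict came back: the spice jar stands upright clear of the guard, the guard lies open, and the pin measures fully in the middle hole that the pointer calls for.

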